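Wedge up the engraver's work leaf and hold it

TASK

Fetch the aluminium levelling wedge and lay it on the engraving fixture's base plate, then push it toe first, straight in from the front and midway between the two rest pins, under the edge of the hinged leaf, until the edge has just lifted off its pins: about 5 mm, never a whole 15 mm. Do not touch the leaf or the panel on it with the robot, and leave the other things on the bench where they are. Finish while still gripping the wedge in place, flat on the base plate and carrying the leaf: do not let go.

Things in the scene. Friction and masses are not known exactly. Their poses are not given: they have to be found in the camera images.
- wedge: levelling wedge, bare aluminium, loose, about 0.16 kg: 110 mm long (x), 28 mm wide (y). Origin: middle of its flat underside. A ramp rises evenly from the toe at x = +55 mm (4 mm thick) to 22 mm thick at x = -25 mm; from there to x = -55 mm stands an upright heel block, 45 mm tall, to grip across its width. Lies left or right of the fixture, toe roughly away from the robot
- wedge_toe (a point): middle of the toe's bottom edge: 55 mm ahead of the wedge's origin along its x axis, on the underside
- wedge_heel (a point): middle of the top of the wedge's heel block: 40 mm behind the origin, 45 mm above the underside
- fixture: engraving fixture, screwed to the bench: dark steel base plate 320 x 140 mm, its top 6 mm above the bench, an aluminium leaf hinged over its rear. Origin: on the bench under the middle of the leaf's front edge; x points from the front (robot side) to the hinge, z up. The plate runs from x = -130 to +190 mm. Two rest pins, 12 mm thick, 10 mm tall, stand on it at x = 10, y = +-55 mm
- leaf_edge (a point): middle of the bottom front edge of the leaf; 16 mm above the bench (10 mm above the base plate) when the leaf is down. The leaf is 130 mm wide and 10 mm thick, with a carved wood panel and two clamp screws on top (highest point 50 mm above the bench), in all 0.5 to 1 kg
- leaf (a joint): angle of the leaf about its hinge (rad): 0 = down on the pins, grows as the front edge rises. The hinge axis lies 172 mm behind the front edge and 21 mm above the bench, so 0.029 rad is 5 mm of lift. It turns freely and falls back down by its weight
- parallel: a bystander: plain aluminium bar 110 x 28 x 22 mm without ramp or heel, lying on the side of the fixture where the wedge is not; origin: middle of the underside
- oilstone: a bystander: grey sharpening stone 150 x 50 x 25 mm; origin: middle of the underside
- paste_jar: a bystander: jar, 60 mm across and 60 mm tall; origin: middle of the underside
- graver_pot: a bystander: white pot with gravers, 70 mm across, 140 mm tall with the gravers; origin: middle of the underside
- chasing_hammer: a bystander: hammer lying on the right of the bench
- bench_brush: a bystander: hand brush lying on the left of the bench
- brass_collar: a bystander: brass ring, 44 mm across, 14 mm tall, between the robot and the fixture; origin: middle of the underside
There are look-alikes about, which are no part of the job. What is shaped like the wedge but blue or purple is not meant.

How it is judged:
On the way:
1. the wedge is over the base plate in line with the fixture, its toe at the front of the leaf, which is still down (x of wedge_toe in the frame of fixture between -0.1 and 0.03 m and y of wedge_toe in the frame of fixture between -0.03 and 0.03 m and angle between the x axis of wedge and the x axis of fixture, either way round below 0.3 rad and z of wedge_toe in the frame of fixture below 0.03 m and value of joint leaf below 0.004 rad), for 0.1 s.
At the end, for the whole second after the job is handed in: the leaf's front edge is held 2 to 9 mm above its rest pins by the wedge alone (not by the robot); the wedge lies flat on the base plate (within 4 degrees), toe pointing to the hinge (within 11 degrees) and within 25 mm of the middle, at rest, and the fingers still hold it with at least 3 N (value of joint leaf between 0.0115 and 0.0525 rad and velocity of joint leaf below 0.05 rad/s and contact force between wedge and leaf above 1 N and contact force between the fingers and wedge above 3 N and contact force between each of the arm, the fingers and leaf below 0.5 N and angle between wedge's own z axis and vertical below 0.07 rad and angle between the x axis of wedge and the x axis of fixture, either way round below 0.2 rad and y of wedge_toe in the frame of fixture between -0.025 and 0.025 m and x of wedge_toe in the frame of fixture above 0.02 m and z of wedge_toe in the frame of fixture between 0.003 and 0.009 m and linear speed of wedge below 0.01 m/s); the arm keeps its last pose, push and grip.
It fails at once if the leaf's edge is lifted 15 mm or more (value of joint leaf above 0.087 rad).
It fails at once if the robot presses on the leaf or its panel (contact force between any of the arm, the fingers and leaf above 2 N).
It fails at once if a bystander is moved by more than 30 mm (distance of any of parallel, oilstone, paste_jar, graver_pot, chasing_hammer, bench_brush, brass_collar from where it was at the start of the episode above 0.03 m).
It also fails if it takes over 40 s, if anything falls off the work surface, if the arm or the gripper's body presses on something with over 40 N, if the wrist force passes 120 N, or if a joint passes its speed limit or range.

ROBOT

A 6-joint arm with a two-finger parallel gripper is mounted at the origin on the work surface. World frame = base frame: x ahead of the robot, y to its left, z up, the work surface at z = 0. Lengths are in m, angles in rad, forces in N, time in s.
With the tool pointing down it reaches from about 0.375 to 0.925 m from the base axis. Payload 5.7 kg.
Tool frame: the origin (TCP) lies on the centre line of the jaws, within the pads' length; the fingertips stand robot.nose_length ahead of it and the grasp point (between the pads) lies 5 mm behind it (robot.nose_length is the distance from the TCP to the fingertips, in m); x points along the fingers, z is the direction in which the jaws open and shut, and the axes are right-handed (so a half turn about x gives the same grasp; the last joint's range is limited). The gripper opens to 85 mm and grips with 20 to 120 N. Pads are 22 mm wide; open, the fingers measure 114 mm over their backs; the gripper's body (76 mm by 85 mm) begins 54 mm behind the grasp point. The pads swing forward as they close: fully open they stand 13 mm farther back than shut.
Start: joints at [-1.302, 0.359, 1.51, -0, 1.272, -0.115], TCP at [0.225, -0.556, 0.245] pointing down, gripper open.
Joint ranges: [-2.97, 2.97], [-1.01, 2.36], [0.21, 2.38], [-0.96, 4.11], [0.2, 2.71], [-2.98, 2.98]. Speed limits (rad/s): [2.39, 2.39, 3.14, 3.14, 3.14, 3.14].

INTERFACE

Orientations are given as a 3x3 rotation matrix whose columns are the frame's x, y, z axes.
In Python, from rig import robot gives the robot as it stands.
- The arm moves only by the shell command python3 -m jog 'ROWS' [FORCE]. ROWS is JSON, a list of rows, each a list of 3 entries, a list of its own where there are three numbers: the shift along the tool's x, y, z each as a share of 0.6 m, from -1 to 1, then the turn about the tool's x as a share of 30 degrees, from -1 to 1, then the gripper command: -1 is fully open, 1 is shut, values between are in proportion. A call has 1 to 10 rows; each row is the pose to reach, as a shift and turn from the pose commanded when the call began, along the tool's axes at that moment; what a row does not reach only later rows make up. A row lasts 1/10 s, in which the tool goes at most 50 mm and 8.59 degrees, less where a joint would pass 70% of its speed; a pose out of reach is approached as far as the arm can. A call with a number of a shift or a turn outside -1 to 1 is refused whole. A call with a gripper value outside its range is refused whole. The fingers move at their own pace and stop on an object; FORCE is the grip in N (left out, the last holds). Time passes only in rows, so rows that repeat a pose let the fingers close. It gives the time, the measured TCP pose, the force and the opening at its end, in the units of the state.
- robot.get_obs(): the state, without advancing time (a new reading comes with each control period).
- robot.get_image(name): name is "scene" or "top" or "wrist"; returns the picture (384x512x3 uint8, red, green, blue); there is no depth.
- robot.get_calibration(name): a dict with "intrinsics" (3x3 intrinsics, pixels), "dist_coeffs" ([k1, k2, p1, p2, k3] as OpenCV has them; the pictures are not rectified), "rvec" (rotation vector, rad) and "tvec" (3), from world to camera coordinates, as OpenCV has them. Camera axes: x right, y down, z forward; pixel columns grow to the right and rows downward; lengths in m; the calibration is good to about 2 mm. A picture is of the moment at which its call begins: read the wrist's pose just before it. get_calibration takes no time and is no camera call; for the wrist camera it gives the pose at the moment of the call.
- robot.hand_in(): hands the job in, once; it reports no verdict.
The state is a dict: "t": time; "qpos": joint angles; "joint_velocities": joint speeds; "tau": joint torques, N m; "ee_pos": TCP position; "tool_rot": TCP orientation; "wrist_force": force on the tool from outside, world axes, zero at the start; "torque": the same for the moment, N m; "grip_width": opening from 0.0 (shut) to 1.0 (fully open).
Only numpy, scipy, OpenCV 4.12 (cv2) and the standard library are available. Lean on these libraries where they do the work, as an engineer would, in place of code of your own. Each camera call takes 0.05 s, during which the arm holds its last target. There are 200 camera calls.

## Working session

There is one attempt and no reset: what is moved stays moved. The work goes in short steps, Python scripts to look and compute and a shell command to move; the robot and the scene stay as the last step left them, time stands still between calls to the robot, and variables do not carry over. Pictures are saved under pics/ and viewed, about 8 in all and at most 12, crops included, and the job is handed in when it is done.

```bash
mkdir -p pics; ls; python3 - <<'E'
from rig import robot
import cv2,numpy as np
print(robot.nose_length)
o=robot.get_obs();print(o['t'],o['ee_pos'],o['tool_rot'],o['wrist_force'],o['grip_width'])
for n in('scene','top'):
    cv2.imwrite(f'pics/{n}0.png',robot.get_image(n)[:,:,::-1])
    c=robot.get_calibration(n);R=cv2.Rodrigues(np.array(c['rvec']))[0];print(n,-R.T@np.array(c['tvec']).ravel(),c['intrinsics'],c['dist_coeffs'])
a=cv2.imread('pics/top0.png');b=cv2.imread('pics/scene0.png')
cv2.imwrite('pics/top0b.png',cv2.resize(a,(800,600),interpolation=cv2.INTER_CUBIC))
cv2.imwrite('pics/scene0b.png',cv2.resize(b,(800,600),interpolation=cv2.INTER_CUBIC))
E
```

```text
pics
0.014
0.0 [ 0.22446772 -0.55570167  0.24446097] [[-4.79876983e-04  9.27257369e-01  3.74424279e-01]
 [ 1.77357730e-03  3.74424522e-01 -9.27255699e-01]
 [-9.99998312e-01  2.19101735e-04 -1.82424033e-03]] [-0.9091119   0.86210326  0.15002591] 0.9993903899382841
scene [1.33267002 0.45722051 0.79540279] [[348.46522771   0.         257.72897751]
 [  0.         348.46522771 192.67410075]
 [  0.           0.           1.        ]] [0.02254186 0.         0.         0.         0.        ]
top [ 0.35374705 -0.02559937  1.26831225] [[420.95889989   0.         259.68306097]
 [  0.         420.95889989 190.44041757]
 [  0.           0.           1.        ]] [0.0402435 0.        0.        0.        0.       ]
```

View pics/top0b.png

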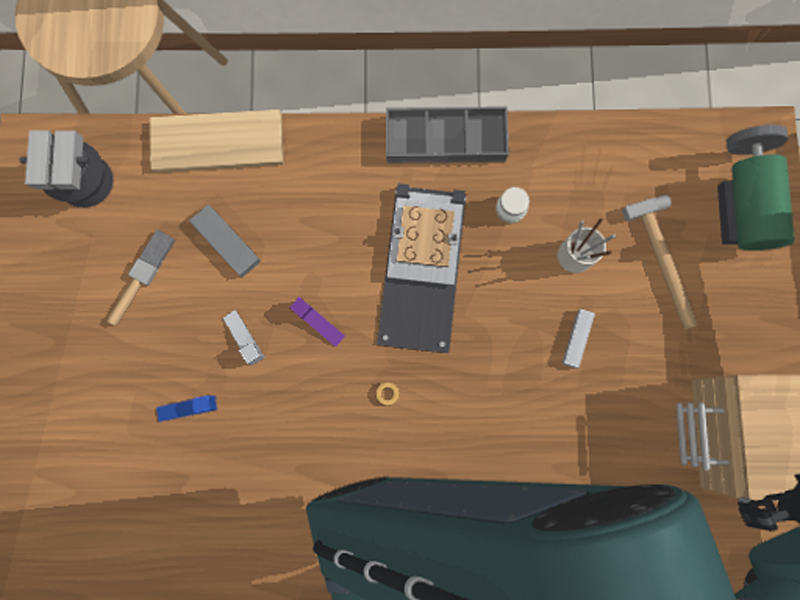

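View pics/scene0b.png

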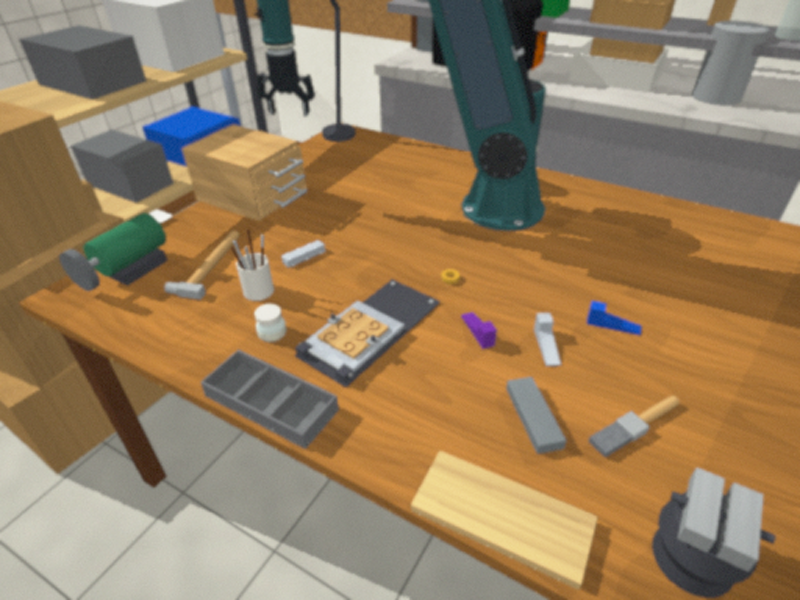

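Candidates in the top view (800x600 pixels):
- Bare aluminium with a heel, at (242,337).
- Purple, at (317,322).
- Blue, at (186,408).
- Plain bar (the parallel), at (579,338).

By the description, the wedge is the one at (242,337), left of the fixture with its toe up at (231,313). I'll check it in close crops.

```bash
python3 - <<'E'
import cv2,numpy as np
a=cv2.imread('pics/top0.png');b=cv2.imread('pics/scene0.png')
def crop(im,x,y,w,h,s):
    c=cv2.resize(im[y:y+h,x:x+w],None,fx=s,fy=s,interpolation=cv2.INTER_CUBIC)
    for k in range(0,w,10):
        cv2.putText(c,str(x+k),(k*s,10),0,.35,(0,255,255),1);cv2.line(c,(k*s,12),(k*s,17),(0,255,255),1)
    for k in range(10,h,10):
        cv2.putText(c,str(y+k),(0,k*s+4),0,.35,(0,255,255),1)
    return c
L=np.vstack([crop(a,130,190,50,50,6),crop(b,330,190,50,50,6)])
R=crop(a,232,110,81,120,5)
cv2.imwrite('pics/c1.png',np.hstack([L,R]))
E
```

```text
(no output)
```

View pics/c1.png

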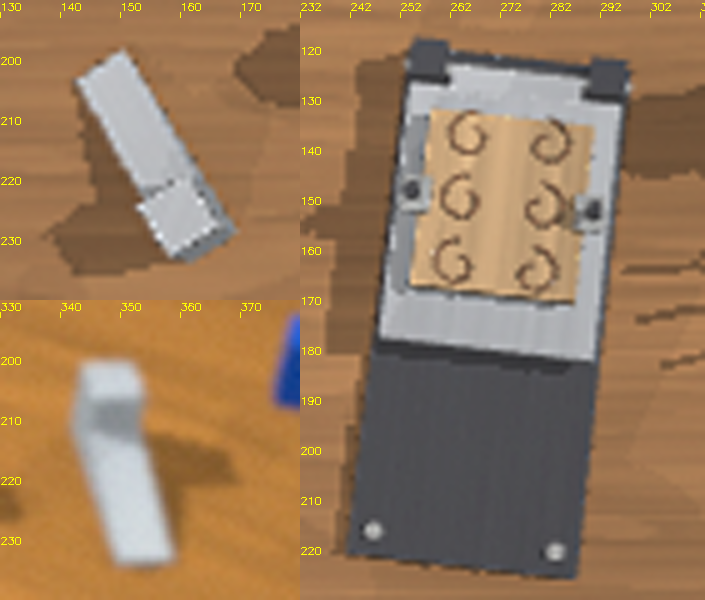

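The crop confirms it: bare aluminium with a ramp and heel, toe at top-view pixel (146.5,200.5) and heel top around (159,226). The fixture's plate front corners are at (241,221) and (287,226), and its leaf edge corners at (248,177) and (291,182). Next I'll fit the poses.

```bash
cat > h.py <<'E'
from rig import robot
import cv2,numpy as np
from scipy.optimize import least_squares
def proj(P,c): return cv2.projectPoints(np.array(P,float).reshape(-1,1,3),np.array(c['rvec']),np.array(c['tvec']),np.array(c['intrinsics']),np.array(c['dist_coeffs']))[0].reshape(-1,2)
def ray(uv,c,z):
    u=cv2.undistortPoints(np.array(uv,float).reshape(-1,1,2),np.array(c['intrinsics']),np.array(c['dist_coeffs'])).reshape(-1,2)
    R=cv2.Rodrigues(np.array(c['rvec']))[0];o=-R.T@np.array(c['tvec']).ravel()
    d=np.c_[u,np.ones(len(u))]@R
    return o+d*((z-o[2])/d[:,2])[:,None]
def fit(obs,x0):  # obs: list of (calib, model pts, pixels, weight); x=[x,y,z,yaw]
    def W(m,x):
        c,s=np.cos(x[3]),np.sin(x[3]);m=np.array(m,float)
        return m@np.array([[c,s,0],[-s,c,0],[0,0,1]])+x[:3]
    f=lambda x:np.concatenate([((proj(W(m,x),c)-p)).ravel() for c,m,p in obs])
    r=least_squares(f,x0,loss='soft_l1');return r.x,f(r.x).reshape(-1,2)
E
python3 - <<'E'
from h import *
T=robot.get_calibration('top');S=robot.get_calibration('scene')
hp=[[-.025,.014,.045],[-.025,-.014,.045],[-.055,-.014,.045],[-.055,.014,.045]]
mt=[[.055,.014,.004],[.055,-.014,.004]]+hp
pt=np.array([[77,82],[123,48],[137,207],[185,178],[218,226],[175,257]])/6-.5+[130,190]
ms=[[.055,.014,0],[.055,-.014,0]]+[hp[i] for i in(3,2,1,0)]
# scene camera looks back to the robot: image left = robot's right(-y)
ps=np.array([[174,260],[115,265],[135,62],[82,62],[76,98],[142,100]])/6-.5+[330,190]
np.set_printoptions(precision=4,suppress=True)
print(ray(pt[:1],T,.004))
x,r=fit([(T,mt,pt),(S,ms,ps)],[.5,.2,0,.4]);print('wedge',x,'\n',r.T)
print('heel',x[:2]-.04*np.array([np.cos(x[3]),np.sin(x[3])]))
mf=[[-.13,.07,.006],[-.13,-.07,.006],[0,.065,.026],[0,-.065,.026]]
pf=np.array([[47,555],[277,578],[78,337],[295,361]])/5-.5+[232,110]
x,r=fit([(T,mf,pf)],[.6,0,0,0]);print('fix',x,'\n',r.T)
print(ray(pf,T,.006)[:2],ray(pf,T,.026)[2:])
E
```

```text
[[0.5213 0.3375 0.004 ]]
wedge [0.4834 0.2953 0.0007 0.5772] 
 [[ 0.0769  0.3765  0.3019  0.5768  0.4673 -0.6554 -0.2936  0.6253 -0.4902
  -0.1314  3.0767  0.7262]
 [-0.2345  0.3594 -0.1121 -0.6109 -0.0074  0.1954  0.5573  0.0813 -0.2956
   0.0289  0.1007 -0.5666]]
heel [0.4499 0.2735]
fix [ 0.5877 -0.0451 -0.0022 -0.118 ] 
 [[-0.0707  0.2592  0.1031 -0.2953]
 [-0.246   0.266   0.0776 -0.0967]]
[[ 0.4659  0.0394  0.006 ]
 [ 0.451  -0.0984  0.006 ]] [[ 0.5952  0.0197  0.026 ]
 [ 0.5794 -0.1104  0.026 ]]
```

```bash
python3 -m jog '[[[0,0.71,-0.532],-0.37,-1],[[0,0.71,-0.532],-0.37,-1],[[0,0.71,-0.532],-0.37,-1],[[0,0.71,-0.532],-0.37,-1],[[0,0.71,-0.532],-0.37,-1],[[0,0.71,-0.532],-0.37,-1],[[0,0.71,-0.532],-0.37,-1],[[0,0.71,-0.532],-0.37,-1],[[0,0.71,-0.532],-0.37,-1],[[0,0.71,-0.532],-0.37,-1]]'
python3 - <<'E'
from h import *
np.set_printoptions(precision=4,suppress=True)
o=robot.get_obs();c=robot.get_calibration('wrist');R=cv2.Rodrigues(np.array(c['rvec']))[0]
p=-R.T@np.array(c['tvec']).ravel();print(o['ee_pos'],p-o['ee_pos'],'view dir',R[2]);print(o['tool_rot'],c['intrinsics'])
print('fixture pts px',proj([[.5877,-.0451,.016],[.46,-.03,.006]],c))
E
```

```text
t: 1.1
ee_pos: [0.4839, -0.1265, 0.2452]
tool_rot: [[-0.0, 0.838, 0.546], [0.0, 0.546, -0.838], [-1.0, -0.0, -0.0]]
wrist_force: [1.1, -1.0, -0.3]
grip_width: 0.999
[ 0.4839 -0.1265  0.2452] [0.0643 0.0426 0.128 ] view dir [-0.255  -0.1656 -0.9527]
[[-0.0002  0.8378  0.5459]
 [ 0.0001  0.5459 -0.8378]
 [-1.     -0.0001 -0.0002]] [[308.5432   0.     258.3064]
 [  0.     308.5432 194.68  ]
 [  0.       0.       1.    ]]
fixture pts px [[248.137   43.6377]
 [179.6015 136.2031]]
```

```bash
cat > snap.py <<'E'
import sys,json
from h import *
n=sys.argv[1];c=robot.get_calibration('wrist');im=robot.get_image('wrist')
cv2.imwrite(f'pics/{n}.png',im[:,:,::-1]);json.dump({k:np.array(v).tolist() for k,v in c.items()},open(f'{n}.json','w'))
E
python3 snap.py w1
python3 -m jog '[[[0,0.165,-0.144],0,-1],[[0,0.165,-0.144],0,-1],[[0,0.165,-0.144],0,-1],[[0,0.165,-0.144],0,-1],[[0,0.165,-0.144],0,-1]]'
python3 snap.py w2
python3 - <<'E'
import cv2,numpy as np
a=cv2.imread('pics/w1.png');b=cv2.imread('pics/w2.png')
cv2.imwrite('pics/w12.png',np.vstack([cv2.resize(i[:,:],(800,600))[0:300] if k==0 else cv2.resize(i,(800,600))[100:400] for k,i in enumerate((a,b))]))
E
```

```text
t: 1.65
ee_pos: [0.5188, -0.0018, 0.245]
tool_rot: [[-0.001, 0.837, 0.548], [-0.0, 0.548, -0.837], [-1.0, -0.001, -0.0]]
wrist_force: [-0.5, -0.4, -0.1]
grip_width: 0.999
```

View pics/w12.png

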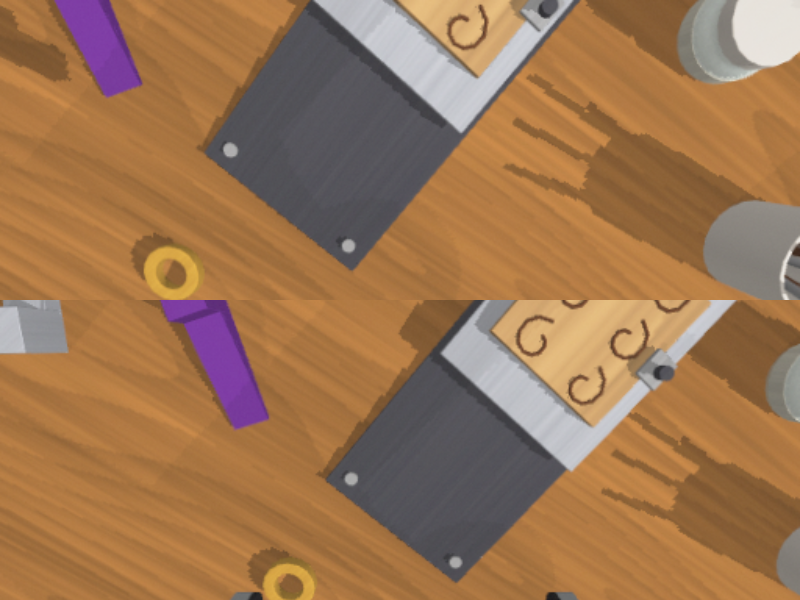

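Upper view: plate corners at (205,150) and (351,270), leaf corner at (462,132). Lower view, with the crop offset added: plate corners at (328,278) and (457,381), leaf corners at (441,153) and (572,270). I'll fit the fixture from the two wrist views.

```bash
python3 - <<'E'
from h import *
import json
np.set_printoptions(precision=4,suppress=True)
L=lambda n:json.load(open(n+'.json'))
mf=np.array([[-.13,.07,.006],[-.13,-.07,.006],[0,.065,.026],[0,-.065,.026]])
p1=np.array([[205,150],[351,270],[462,132]])/1.5625;p2=np.array([[328,278],[457,381],[441,153],[572,270]])/1.5625
T=robot.get_calibration('top');pf=np.array([[47,555],[277,578],[78,337],[295,361]])/5-.5+[232,110]
for obs in([(L('w1'),mf[[0,1,3]],p1),(L('w2'),mf,p2)],[(L('w1'),mf[[0,1,3]],p1),(L('w2'),mf,p2),(T,mf,pf)]):
    x,r=fit(obs,[.59,-.045,0,-.118]);print(x,'\n',r.T)
# free triangulation of right leaf corner from w1,w2
for i,j in((2,3),(1,1),(0,0)):
    r=least_squares(lambda P:np.r_[proj(P,L('w1'))[0]-p1[i],proj(P,L('w2'))[0]-p2[j]],[.58,-.1,.02]);print('tri',r.x)
E
```

```text
[ 0.5889 -0.0461 -0.0027 -0.1272] 
 [[ 0.0322  1.0627  0.0353 -1.2895 -0.2765  0.6663 -0.4039]
 [ 0.5921 -0.0258  0.0812 -0.1491  0.2584 -0.8638  0.0424]]
[ 0.5887 -0.046  -0.003  -0.1263] 
 [[ 0.0568  1.0827 -0.0831 -1.3237 -0.2996  0.4826 -0.5567 -0.0999  0.1507
   0.4245 -0.0446]
 [ 0.765   0.0002  0.1039 -0.0479  0.2379 -0.7608  0.0059 -0.802   0.0911
  -0.3887 -0.2147]]
tri [ 0.5807 -0.1105  0.0242]
tri [ 0.4516 -0.098   0.0058]
tri [0.4706 0.0385 0.0079]
```

```bash
python3 -m jog '[[[0.05,0.155,-0.445],0,-1],[[0.05,0.155,-0.445],0,-1],[[0.05,0.155,-0.445],0,-1],[[0.05,0.155,-0.445],0,-1],[[0.05,0.155,-0.445],0,-1],[[0.05,0.155,-0.445],0,-1],[[0.05,0.155,-0.445],0,-1],[[0.05,0.155,-0.445],0,-1]]'
python3 snap.py w3
python3 -c "
import cv2
cv2.imwrite('pics/w3b.png',cv2.resize(cv2.imread('pics/w3.png'),(800,600),interpolation=cv2.INTER_CUBIC))"
```

```text
t: 2.5
ee_pos: [0.4515, 0.2715, 0.2151]
tool_rot: [[-0.0, 0.838, 0.546], [-0.001, 0.546, -0.838], [-1.0, -0.001, 0.001]]
wrist_force: [0.9, -0.5, 0.6]
grip_width: 1.004
```

View pics/w3b.png

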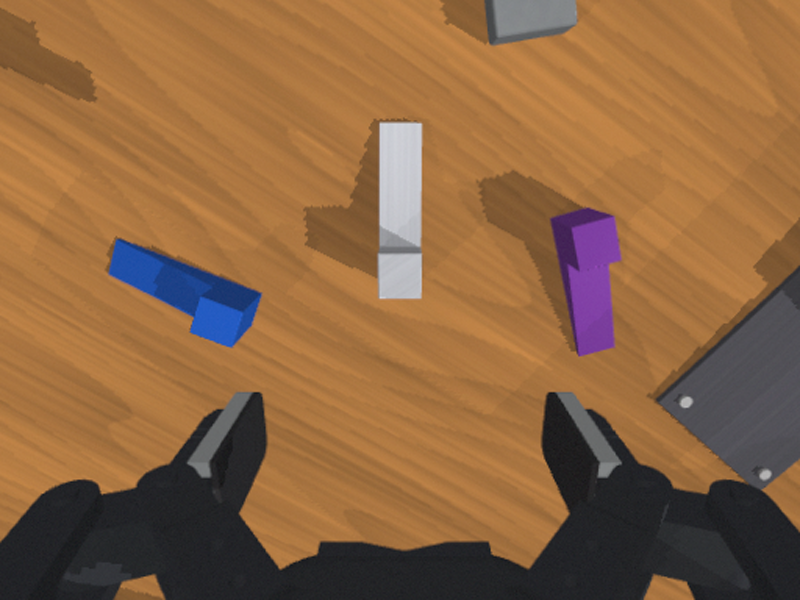

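The wedge is now straight below, its axis vertical at column 400. Toe corners are at (380,122) and (422,122); heel-top corners at (378,253), (421,253), (379,298) and (421,298).

```bash
python3 - <<'E'
from h import *
import json
np.set_printoptions(precision=4,suppress=True)
c=json.load(open('w3.json'));T=robot.get_calibration('top')
hp=[[-.025,.014,.045],[-.025,-.014,.045],[-.055,-.014,.045],[-.055,.014,.045]]
m=[[.055,.014,.004],[.055,-.014,.004]]+hp
p=np.array([[380,122],[422,122],[378,253],[421,253],[421,298],[379,298]])/1.5625
pt=np.array([[77,82],[123,48],[137,207],[185,178],[218,226],[175,257]])/6-.5+[130,190]
for obs in([(c,m,p)],[(c,m,p),(T,m,pt)]):
    x,r=fit(obs,[.48,.295,0,.577]);print(x);print(r.T)
    h=x[:2]-.04*np.array([np.cos(x[3]),np.sin(x[3])]);o=robot.get_obs()
    d=np.r_[h,.026]-o['ee_pos'];print('heel',h,'tool shift',(o['tool_rot'].T@d),'share',o['tool_rot'].T@d/.6)
E
```

```text
[ 0.4839  0.2959 -0.0018  0.5712]
[[-0.1047 -0.0854 -0.1407  0.7026  0.1795 -0.4909]
 [ 0.0569  0.229  -0.2818 -0.1123  0.1427 -0.0179]]
heel [0.4502 0.2743] tool shift [ 0.1892  0.0007 -0.0038] share [ 0.3154  0.0012 -0.0063]
[ 0.4839  0.296  -0.0015  0.5722]
[[-0.2537 -0.2072 -0.2151  0.6583  0.1665 -0.5323  0.129   0.4379  0.2214
   0.5061  0.3433 -0.7894]
 [ 0.013   0.1555 -0.2405 -0.0997  0.1854  0.0519 -0.3477  0.2928 -0.1939
  -0.6437 -0.0277  0.1258]]
heel [0.4502 0.2743] tool shift [ 0.1892  0.0007 -0.0038] share [ 0.3154  0.0012 -0.0063]
```

```bash
python3 -m jog '[[[0.2,0.001,-0.006],0,-1],[[0.2,0.001,-0.006],0,-1],[[0.2,0.001,-0.006],0,-1],[[0.315,0.001,-0.006],0,-1],[[0.315,0.001,-0.006],0,-1],[[0.315,0.001,-0.006],0,-1]]'
python3 -m jog '[[[0,0,0],0,1],[[0,0,0],0,1],[[0,0,0],0,1],[[0,0,0],0,1],[[0,0,0],0,1],[[0,0,0],0,1],[[0,0,0],0,1],[[0,0,0],0,1]]' 60
python3 -m jog '[[[0,0,0],0,1],[[-0.1,0,0],0,1],[[-0.1,0,0],0,1],[[-0.2,0,0],0,1],[[-0.2,0,0],0,1],[[-0.2,0,0],0,1]]'
```

```text
t: 3.15
ee_pos: [0.4485, 0.2728, 0.0239]
tool_rot: [[-0.005, 0.839, 0.544], [-0.003, 0.544, -0.839], [-1.0, -0.006, -0.001]]
wrist_force: [0.4, -1.4, 0.0]
grip_width: 0.998
t: 3.95
ee_pos: [0.4509, 0.2761, 0.0278]
tool_rot: [[0.003, 0.838, 0.546], [0.001, 0.546, -0.838], [-1.0, 0.003, 0.001]]
wrist_force: [0.6, -3.4, 7.0]
grip_width: 0.32
t: 4.55
ee_pos: [0.4514, 0.2766, 0.1486]
tool_rot: [[0.005, 0.838, 0.546], [0.002, 0.546, -0.838], [-1.0, 0.006, 0.001]]
wrist_force: [0.7, -0.4, -1.8]
grip_width: 0.319
```

The grip holds (opening 0.319, about 27 mm). Next I'll carry it over the plate and turn it in line.

```bash
python3 -m jog '[[[0,-0.261,0.441],0.672,1],[[0,-0.261,0.441],0.672,1],[[0,-0.261,0.441],0.672,1],[[0,-0.261,0.441],0.672,1],[[0,-0.261,0.441],0.672,1],[[0,-0.261,0.441],0.672,1],[[0,-0.261,0.441],0.672,1],[[0,-0.261,0.441],0.672,1],[[0,-0.261,0.441],0.672,1]]'
python3 -m jog '[[[0,0,0],0.672,1],[[0,0,0],0.672,1],[[0.03,0,0],0.672,1],[[0.03,0,0],0.672,1],[[0.03,0,0],0.672,1],[[0.03,0,0],0.672,1]]'
python3 snap.py w4
python3 -c "
import cv2
cv2.imwrite('pics/w4b.png',cv2.resize(cv2.imread('pics/w4.png'),(800,600),interpolation=cv2.INTER_CUBIC))"
```

```text
t: 5.45
ee_pos: [0.462, -0.0304, 0.1453]
tool_rot: [[-0.002, 0.975, 0.223], [0.001, 0.223, -0.975], [-1.0, -0.002, -0.002]]
wrist_force: [-0.1, 1.0, -1.4]
grip_width: 0.321
t: 6.05
ee_pos: [0.4632, -0.0306, 0.1286]
tool_rot: [[0.0, 0.992, -0.123], [0.0, -0.123, -0.992], [-1.0, 0.0, -0.0]]
wrist_force: [0.5, -0.5, -1.6]
grip_width: 0.314
```

View pics/w4b.png

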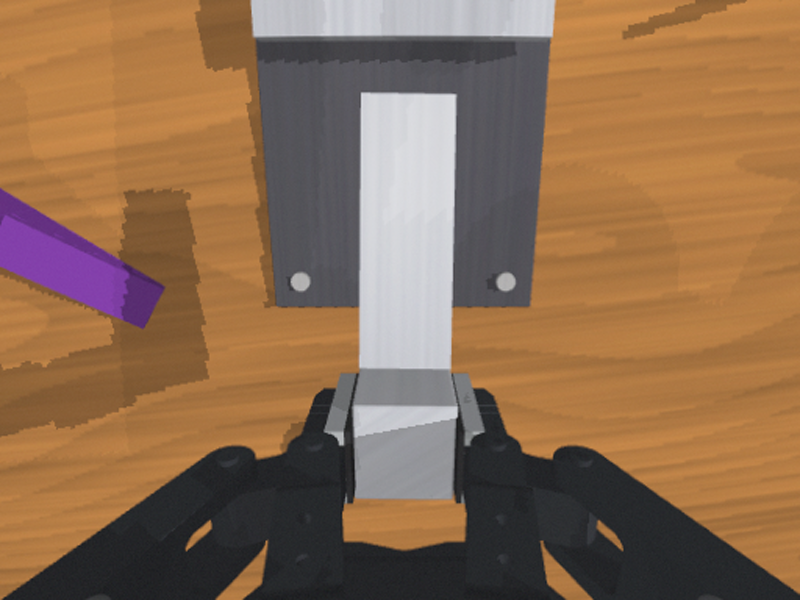

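In line: toe corners at (361,93) and (456,95), heel-top corners at (355,405), (457,405), (453,499) and (354,499), plate front at (276,307) and (531,307), leaf front at (252,36) and (554,36). I'll fit both.

```bash
cat > fit4.py <<'E'
from h import *
import json
np.set_printoptions(precision=4,suppress=True)
c=json.load(open('w4.json'));L=lambda n:json.load(open(n+'.json'))
hp=[[-.025,.014,.045],[-.025,-.014,.045],[-.055,-.014,.045],[-.055,.014,.045]]
m=[[.055,.014,.004],[.055,-.014,.004],[-.025,.014,.022],[-.025,-.014,.022]]+hp
p=np.array([[361,93],[456,95],[359,369],[451,370],[355,405],[457,405],[453,499],[354,499]])/1.5625
w,r=fit([(c,m,p)],[.5,-.035,.1,-.126]);print('wedge',w);print(r.T)
mf=np.array([[-.13,.07,.006],[-.13,-.07,.006],[0,.065,.026],[0,-.065,.026]])
p4=np.array([[276,307],[531,307],[252,36],[554,36]])/1.5625
p1=np.array([[205,150],[351,270],[462,132]])/1.5625;p2=np.array([[328,278],[457,381],[441,153],[572,270]])/1.5625
f,r=fit([(c,mf,p4)],[.59,-.045,0,-.118]);print('fix4',f);print(r.T)
g,r=fit([(c,mf,p4),(L('w1'),mf[[0,1,3]],p1),(L('w2'),mf,p2)],[.59,-.045,0,-.118]);print('fixall',g)
for q in(f,g):
    u=np.array([np.cos(q[3]),np.sin(q[3])]);v=np.array([-u[1],u[0]])
    toe=w[:2]+.055*np.array([np.cos(w[3]),np.sin(w[3])])-q[:2];print('toe in fixture',toe@u,toe@v,'yaw',w[3]-q[3])
E
python3 fit4.py; python3 -c "
from rig import robot;print(robot.get_obs()['ee_pos'])"
```

```text
wedge [ 0.5009 -0.0359  0.0992 -0.1367]
[[ 0.0673 -0.0848  0.3402 -0.3684 -1.9715  0.9111  0.0811  0.2024]
 [ 0.4296 -0.0104 -0.9334 -0.8943  0.0251  0.7989  0.445  -0.2263]]
fix4 [ 0.5876 -0.0457  0.0004 -0.1234]
[[-0.295   0.1413  0.5141 -0.3631]
 [ 0.222   0.1482 -0.0641 -0.2235]]
fixall [ 0.5881 -0.0457 -0.0009 -0.1243]
toe in fixture -0.032228631604080585 -0.0016853116237721276 yaw -0.013262241266502064
toe in fixture -0.03280658835142701 -0.0017303926829983305 yaw -0.01240197319540809
[ 0.46342734 -0.03083708  0.1287481 ]
```

```bash
python3 -m jog '[[[0.1,0,-0.003],0,1],[[0.1,0,-0.003],0,1],[[0.14,0,-0.003],0,1],[[0.14,0,-0.003],0,1],[[0.14,0,-0.003],0,1],[[0.14,0,-0.003],0,1]]'
python3 -m jog '[[[0.005,0,0],0,1],[[0.005,0,0],0,1],[[0.01,0,0],0,1],[[0.01,0,0],0,1],[[0.01,0,0],0,1]]'
python3 -m jog '[[[0.003,0,0],0,1],[[0.003,0,0],0,1],[[0.003,0,0],0,1]]'
```

```text
t: 6.7
ee_pos: [0.4642, -0.0298, 0.0456]
tool_rot: [[0.002, 0.992, -0.126], [-0.0, -0.126, -0.992], [-1.0, 0.002, 0.0]]
wrist_force: [-0.1, -0.4, -1.5]
grip_width: 0.319
t: 7.2
ee_pos: [0.4632, -0.0296, 0.0383]
tool_rot: [[-0.0, 0.992, -0.126], [0.0, -0.126, -0.992], [-1.0, -0.0, -0.0]]
wrist_force: [0.0, 0.9, -1.5]
grip_width: 0.321
t: 7.5
ee_pos: [0.4633, -0.0296, 0.0364]
tool_rot: [[-0.0, 0.992, -0.126], [0.0, -0.126, -0.992], [-1.0, -0.0, -0.0]]
wrist_force: [0.4, 1.0, -1.2]
grip_width: 0.317
```

Not touching yet, so I'll continue down in small steps.

```bash
python3 -m jog '[[[0.002,0,0],0,1],[[0.002,0,0],0,1],[[0.002,0,0],0,1]]'
python3 -m jog '[[[0.002,0,0],0,1],[[0.002,0,0],0,1],[[0.002,0,0],0,1]]'
python3 -m jog '[[[0.002,0,0],0,1],[[0.002,0,0],0,1],[[0.002,0,0],0,1]]'
```

```text
t: 7.8
ee_pos: [0.4633, -0.0296, 0.0353]
tool_rot: [[-0.0, 0.992, -0.126], [0.0, -0.126, -0.992], [-1.0, -0.0, -0.0]]
wrist_force: [0.0, 1.4, -1.2]
grip_width: 0.313
t: 8.1
ee_pos: [0.4634, -0.0296, 0.0341]
tool_rot: [[-0.0, 0.992, -0.126], [0.0, -0.126, -0.992], [-1.0, -0.0, -0.0]]
wrist_force: [-0.8, -0.2, -1.0]
grip_width: 0.323
t: 8.4
ee_pos: [0.4634, -0.0296, 0.0338]
tool_rot: [[0.001, 0.992, -0.126], [-0.0, -0.126, -0.992], [-1.0, 0.001, -0.0]]
wrist_force: [-3.6, 0.6, 12.1]
grip_width: 0.321
```

```bash
python3 -m jog '[[[0,0.015,0],0,1],[[0,0.03,0],0,1],[[0,0.045,0],0,1],[[0,0.06,0],0,1],[[0,0.075,0],0,1],[[0,0.09,0],0,1],[[0,0.09,0],0,1],[[0,0.09,0],0,1]]'
python3 -m jog '[[[0,0.005,0],0,1],[[0,0.01,0],0,1],[[0,0.015,0],0,1],[[0,0.02,0],0,1],[[0,0.02,0],0,1],[[0,0.02,0],0,1]]'
python3 snap.py w5; python3 - <<'E'
import cv2,numpy as np
from rig import robot
s=robot.get_image('scene')[:,:,::-1];w=cv2.imread('pics/w5.png')
cv2.imwrite('pics/m5.png',np.hstack([cv2.resize(s[160:250,180:290],(440,360),interpolation=cv2.INTER_CUBIC),cv2.resize(w,(360,360)[:1]+(270,))[:,:] if 0 else cv2.resize(w[:,130:386],(360,540))[0:360]]))
E
```

```text
t: 9.2
ee_pos: [0.5147, -0.0359, 0.0336]
tool_rot: [[-0.004, 0.992, -0.126], [0.001, -0.126, -0.992], [-1.0, -0.004, -0.0]]
wrist_force: [-6.3, 1.2, 15.5]
grip_width: 0.319
t: 9.8
ee_pos: [0.5226, -0.0368, 0.0336]
tool_rot: [[-0.011, 0.992, -0.125], [0.002, -0.125, -0.992], [-1.0, -0.011, -0.0]]
wrist_force: [-15.6, 2.2, 25.1]
grip_width: 0.321
```

View pics/m5.png

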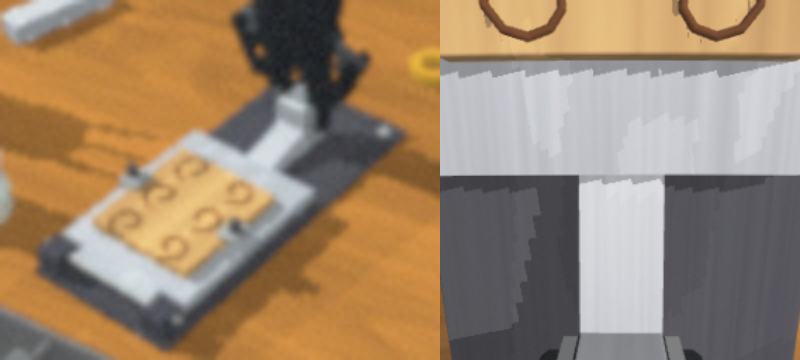

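The toe is just at the leaf's edge, at about +27 mm by odometry. I'll push on in steps with the downward preload eased slightly.

```bash
python3 -m jog '[[[-0.001,0.004,0],0,1],[[-0.001,0.008,0],0,1],[[-0.001,0.012,0],0,1],[[-0.001,0.012,0],0,1],[[-0.001,0.012,0],0,1]]'
python3 -m jog '[[[0,0.004,0],0,1],[[0,0.008,0],0,1],[[0,0.012,0],0,1],[[0,0.012,0],0,1],[[0,0.012,0],0,1]]'
```

```text
t: 10.4
ee_pos: [0.5278, -0.0373, 0.0336]
tool_rot: [[-0.014, 0.992, -0.125], [0.002, -0.125, -0.992], [-1.0, -0.015, -0.001]]
wrist_force: [-18.2, 2.3, 23.4]
grip_width: 0.32
t: 10.9
ee_pos: [0.5356, -0.0382, 0.0336]
tool_rot: [[-0.013, 0.992, -0.125], [0.002, -0.125, -0.992], [-1.0, -0.014, -0.001]]
wrist_force: [-16.8, 2.2, 21.5]
grip_width: 0.32
```

```bash
python3 -m jog '[[[0,0.004,0],0,1],[[0,0.008,0],0,1],[[0,0.013,0],0,1],[[0,0.013,0],0,1],[[0,0.013,0],0,1],[[0,0.013,0],0,1]]'
python3 snap.py w6; python3 - <<'E'
import cv2,numpy as np
from rig import robot
s=robot.get_image('scene')[:,:,::-1];w=cv2.imread('pics/w6.png')
cv2.imwrite('pics/scene6.png',s)
cv2.imwrite('pics/m6.png',np.hstack([cv2.resize(s[160:250,190:280],(400,400),interpolation=cv2.INTER_CUBIC),cv2.resize(w[0:300,130:386],None,fx=1.5625,fy=1.5625)[:400]]))
E
```

```text
t: 11.5
ee_pos: [0.5438, -0.0393, 0.0336]
tool_rot: [[-0.012, 0.992, -0.125], [0.002, -0.125, -0.992], [-1.0, -0.013, -0.001]]
wrist_force: [-15.8, 2.3, 20.0]
grip_width: 0.318
```

View pics/m6.png

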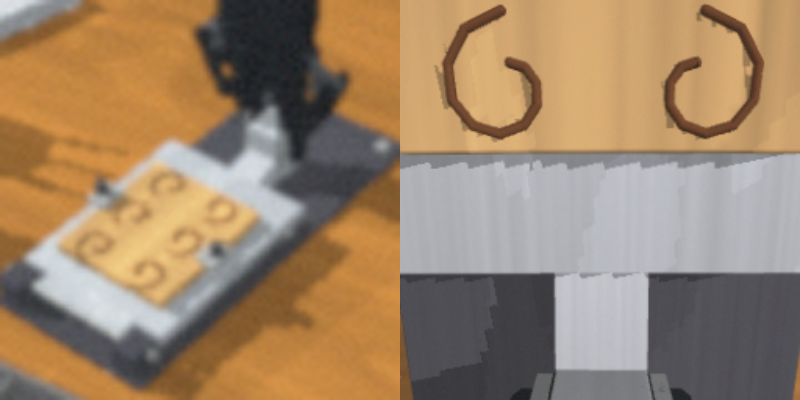

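The leaf's front edge is at row 272 and the heel foot at row 371 (column 405, 800 scale). I'll check the toe depth and lift from that, using both the image and the odometry.

```bash
python3 - <<'E'
from h import *
import json
np.set_printoptions(precision=4,suppress=True)
c=json.load(open('w6.json'));f=np.array([.5878,-.0457]);u=np.array([np.cos(-.124),np.sin(-.124)]);v=np.array([-u[1],u[0]])
hb=ray([[405/1.5625,371/1.5625]],c,.028)[0,:2]
toe=((hb-f)@u+.080,(hb-f)@v)
# edge: solve lift consistent with image row and ramp contact
for l in(.002,.004,.005,.006,.008):
    e=ray([[405/1.5625,272/1.5625]],c,.026+l)[0,:2]
    d=.080-(e-hb)@u; print(l,'edge x',(e-f)@u,'depth from toe',d*-1+.160-.080 if 0 else d,'ramp height there-10mm',4+18*(.080-(e-hb)@u)/80-10)
print('toe',toe)
C=cv2.Rodrigues(np.array(c['rvec']))[0];print('cam',-C.T@np.array(c['tvec']).ravel())
o=robot.get_obs();d=o['ee_pos'][:2]-[.46343,-.03084];print('odo toe x',-.0325+d@u,'y',-.0017+d@v,o['wrist_force'],o['joint_velocities'])
E
```

```text
0.002 edge x -0.000443349135965631 depth from toe 0.04896510622707691 ramp height there-10mm -5.988982851098908
0.004 edge x 7.765358008189563e-05 depth from toe 0.048444103511029374 ramp height there-10mm -5.989100076710018
0.005 edge x 0.00033815493810554834 depth from toe 0.048183602153005725 ramp height there-10mm -5.989158689515573
0.006 edge x 0.0005986562961293113 depth from toe 0.04792310079498196 ramp height there-10mm -5.989217302321129
0.008 edge x 0.0011196590121767278 depth from toe 0.04740209807893454 ramp height there-10mm -5.98933452793224
toe (np.float64(0.04852175709111127), np.float64(0.0005740591418916955))
cam [ 0.6217 -0.0492  0.1606]
odo toe x 0.048312171318593486 y -0.00013360128699586014 [-15.5294   2.7888  19.4976] [-0.002  -0.0012 -0.0013  0.0009 -0.0001  0.0007]
```

```bash
python3 -m jog '[[[0,0,0],0,1],[[0,0,0],0,1],[[0,0,0],0,1],[[0,0,0],0,1],[[0,0,0],0,1]]'
python3 -c "
from rig import robot
print(robot.get_obs()['joint_velocities'].round(4));print(robot.hand_in())"
```

```text
t: 12.1
ee_pos: [0.5438, -0.0393, 0.0336]
tool_rot: [[-0.012, 0.992, -0.125], [0.002, -0.125, -0.992], [-1.0, -0.013, -0.001]]
wrist_force: [-15.7, 2.1, 20.8]
grip_width: 0.316
[ 0.0001 -0.0009  0.0023 -0.0005  0.0009 -0.001 ]
the job is handed in; nothing more can be done
None
```

I gripped the bare aluminium wedge by its heel, laid it on the base plate and pushed it toe first under the middle of the leaf. I handed in at about 12 s, still gripping it at 60 N.

- **Toe position:** the wrist picture puts the toe 48.5 mm past the leaf edge and the arm's own travel gives 48.3 mm. It is within 1 mm of the middle and about 0.7° off straight.
- **Lift:** by the ramp's shape this depth lifts the edge about 4.8 mm. I worked this out from how far the wedge went in and did not measure the leaf angle directly.
- **At hand-in:** the arm was at rest. The wrist force was about 16 N along the push and 21 N upwards. The tool leaned about 0.7°, so the wedge should be well within the 4° limit, but I did not measure its tilt.
- **Bystanders and leaf:** I steered clear of the other things, and the last pictures showed the fingers and gripper body clear of the leaf and panel. I did not re-measure the bystanders' positions.

One printed column in the last check, the ramp height at the leaf edge, was wrong because it mixed metres and millimetres. I recalculated that figure by hand.

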